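# Fit the inspection mirror and hold it on the marker

### The arm

A 7-joint arm with a two-finger parallel gripper is mounted at the origin on the work surface. World frame = base frame: x ahead of the robot, y to its left, z up, the work surface at z = 0. Lengths are in m, angles in rad, forces in N, time in s.
With the tool pointing down it reaches from about 0.425 to 0.825 m from the base axis. Payload 3.6 kg.
Tool frame: the origin (TCP) lies between the finger pads; the fingertips stand r.tip_extent ahead of it and the grasp point (between the pads) lies 5 mm behind it (r.tip_extent is the distance from the TCP to the fingertips, in m); z points along the fingers, y is the direction in which the jaws open and shut (so a half turn about z gives the same grasp; the last joint's range is limited). The gripper opens to 85 mm and grips with 20 to 120 N. Pads are 22 mm wide; open, the fingers measure 114 mm over their backs; the gripper's body (76 mm by 85 mm) begins 54 mm behind the grasp point. The pads swing forward as they close: fully open they stand 13 mm farther back than shut.
Start: joints at [1.125, 0.615, -0.013, 1.423, 0.008, 1.103, -0.04], TCP at [0.265, -0.594, 0.245] pointing down, gripper open.
Joint ranges: [-3.12, 3.12], [-0.3, 2.06], [-1.34, 1.32], [0.26, 2.42], [-1.36, 4.5], [0.01, 1.98], [-2.84, 2.84]. Speed limits (rad/s): [2.79, 2.79, 3.14, 3.14, 3.14, 3.14, 3.14].

### API

Orientations are given as a rotation vector (axis times angle).
In Python, from plant import r gives the robot as it stands. The module is installed in compiled form; this text tells all that it offers.
- The arm moves only by the tool apply_moves, never from a script. Its arguments are lists of equal length, an entry for each row: "travel": the shift along the tool's x, y, z in m, a list of three; "twist": the turn, a rotation vector about the tool's x, y, z in degrees, a list of three; "jaw": the opening in per cent of the stroke, from 0 (shut) to 100 (fully open). A call has 1 to 8 rows; each row shifts and turns the pose as measured when the row begins, along the tool's axes as they then stand; what a row does not reach is not made up. A row lasts 1/12 s, in which the tool goes at most 41.7 mm and 7.16 degrees, less where a joint would pass 70% of its speed; a pose out of reach is approached as far as the arm can. A call with a gripper value outside its range is refused whole. The fingers move at their own pace and stop on an object; the grip force is fixed at half the most. Time passes only in rows, so rows that do not move let the fingers close. It gives the time, the measured TCP pose, the force and the opening at its end, in the units of the state.
- r.state(): the state, without advancing time (a new reading comes with each control period).
- r.read_camera(name): name is "side" or "top"; returns a dict with "image" (420x560x3 uint8, blue, green, red), "fx", "fy", "cx", "cy" (pixels), "world_from_camera" (4x4, takes a point from camera to world coordinates). Camera axes: x right, y down, z forward; pixel columns grow to the right and rows downward; lengths in m; the calibration is good to about 2 mm. A picture is of the moment at which its call begins. There is no depth.
- r.job_done(): hands the job in, once; it reports no verdict.
The state is a dict: "t": time; "q": joint angles; "qd": joint speeds; "joint_torque": joint torques, N m; "tool_pos": TCP position; "eef_rot": TCP orientation; "force": force on the tool from outside, world axes, zero at the start; "moment": the same for the moment, N m; "opening": finger opening in m.
Only numpy, scipy, OpenCV 4.12 (cv2) and the standard library are available. Lean on these libraries where they do the work, as an engineer would, in place of code of your own. Each camera call takes 0.05 s, during which the arm holds its last target.

### The job

Lift the mirror slide out of the storage rack by its tab and slide it, lower edge first, fully home into the slot of the swivel head on the sighting stand, with its mirrored face on the camera's side. Keeping hold of the tab, turn mirror and head clockwise (seen from above) against the spring until the little camera sees the marker card in the mirror, that is, until the white pointer under the head points at the card, and finish while still holding it there: it springs back if let go. Leave the window slide, bottle, beaker and computer mouse where they stand.

Things in the scene. Friction and masses are not known exactly. Their poses are not given: they have to be found in the camera images.
- mirror_slide: The mirror slide, loose: a black plate 5 mm thick (its x), 60 mm wide (its y), 100 mm high (its z), with a 12 x 34 x 42 mm black grip tab on top (heights 100 to 142 mm), 0.12 kg nominal. A silvery 54 mm square mirror covers its +x face (heights 43 to 97 mm); the back is black. Origin: middle of the lower edge; z up. It starts upright in one of the two slots of the rack, mirror towards the rack's +x; the lower 32 mm are in the slot.
- mirror_tab (a point): Centre of the mirror slide's grip tab, 121 mm above its lower edge: the place to grip, pads on the two faces across x (12 mm thick). Axes as the slide.
- mirror_face (a point): Centre of the mirrored face, 70 mm above the lower edge, 3 mm from the plate's mid-plane on the +x side. Axes as the slide.
- window_slide: The other slide in the rack, to be left there: same plate size and tab, but an open square window (44 x 47 mm) in place of the mirror. Origin: middle of its lower edge.
- rack: Grey storage rack, fixed, 150 mm (x) x 95 mm (y), two upright slots 90 mm apart, at x = -45 and +45 mm, running along y. Slot floors at z = 10 mm, mouths at z = 42 mm. Slots 7 mm wide with flared mouths. Origin: centre of its underside.
- stand: Sighting stand, fixed: dark steel disc, 140 mm across, 12 mm thick. Origin on its underside on the vertical swivel axis. Its x axis points to the black camera (46 x 40 x 36 mm box on a post at the end of an arm; lens centre at x = 119 mm, z = 94 mm, looking at the axis; camera's top at z = 112 mm).
- head_slot (a point): Frame of the aluminium swivel head on the stand: the point is the middle of the floor of its slot, on the swivel axis, 30 mm above the table. The slot is 7 mm wide (x), 66 mm long (y) and 35 mm deep (mouth 65 mm above the table; top 9 mm flared to 14 mm or more). x is square to the slot; at rest x points to the camera, and a mirror put in must face +x. It turns with the head.
- head (a joint): Angle of the swivel head, rad: 0 at rest (slot square to the camera's line), growing clockwise seen from above, to a stop at 1.35. A spring pulls it back to 0 (0.02 N m at 0, 0.08 N m at 1 rad). The 2 mm slot play lets the head lag the slide by up to 0.035 rad.
- pointer_tip (a point): White pointer needle under the head, 16 mm above the table, tip 110 mm from the swivel axis (this point). Its x axis points from the axis to the tip. Geared two to one: it turns clockwise by twice the head's angle, from the camera's direction, so it shows the camera's line of sight as reflected by the mirror.
- marker: Fixed marker arm with an upright white card (44 mm wide, 46 mm high, black cross). Origin on the table on the same swivel axis as the stand; its x axis points from there to the card. It stands 1.05 to 2.1 rad clockwise of the camera.
- marker_card (a point): Centre of the marker card's face, 151 mm from the swivel axis, 94 mm above the table; the card's top is at 117 mm. Axes as marker.
- bottle: White capped bottle, 52 mm across, 120 mm high, loose bystander. Origin: centre of its underside.
- beaker: Glass beaker, 66 mm across, 80 mm high, loose bystander. Origin: centre of its underside.
- mouse: Black computer mouse, 100 x 58 x 30 mm, loose bystander. Origin: centre of its underside.
Mind the look-alikes: they are no part of the job. Leave any purple look-alike of the mirror_slide alone. Leave any purple look-alike of the marker alone.

How it is judged:
By the outcome, as a careful person would: the job done as asked, in the order asked, and still so for the second after the job is handed in, while the arm keeps its last pose, push and grip.
It also fails if it takes over 51 s, if anything falls off the work surface, if the arm or the gripper's body presses on something with over 40 N, if the wrist force passes 120 N, or if a joint passes its speed limit or range.

## Working session

There is one attempt and no reset: what is moved stays moved. The work goes in short steps, Python scripts to look and compute and a tool call to move; the robot and the scene stay as the last step left them, time stands still between calls to the robot, and variables do not carry over. Pictures are saved under pics/ and viewed, and the job is handed in when it is done.

Besides the shell and the picture viewer there is one more tool, called after "Emit:" as name(argument=value, ...) on one line, values as JSON. apply_moves: Moves the arm, as the interface text tells. Its arguments: {"type":"object","properties":{"travel":{"type":"array","items":{"type":"array","items":{"type":"number"}}},"twist":{"type":"array","items":{"type":"array","items":{"type":"number"}}},"jaw":{"type":"array","items":{"type":"number"}}},"required":["travel","twist","jaw"]}

```bash
mkdir -p pics
python3 - <<'E'
from plant import r
import cv2,numpy as np
s=r.state()
for k in ['t','tool_pos','eef_rot','opening','q','force']: print(k,s[k])
print(r.tip_extent)
for n in ['top','side']:
    c=r.read_camera(n); cv2.imwrite(f'pics/{n}0.png',c['image'])
    print(n,c['fx'],c['fy'],c['cx'],c['cy']); print(np.round(c['world_from_camera'],4))
E
```

```text
t 0.0
tool_pos [ 0.26464379 -0.59289118  0.24414012]
eef_rot [-3.07019159e+00 -6.54155408e-01  8.56915342e-04]
opening 0.08551110504875152
q [ 1.12450771  0.61590621 -0.01263598  1.42491802  0.00809012  1.10336245
 -0.04041185]
force [ 0.25701948  0.24661932 -0.0575652 ]
0.014
top 453.83207709072315 453.83207709072315 285.50739669285076 217.23421512378093
[[-0.0025 -0.9961  0.0886  0.44  ]
 [-1.      0.0031  0.006  -0.0079]
 [-0.0062 -0.0886 -0.996   1.2644]
 [ 0.      0.      0.      1.    ]]
side 512.1079376258642 512.1079376258642 272.81437322731284 209.08369315218556
[[-0.9981 -0.0152  0.0599  0.4715]
 [-0.058   0.5635 -0.824   1.2997]
 [-0.0213 -0.8259 -0.5634  1.0021]
 [ 0.      0.      0.      1.    ]]
```

View pics/top0.png

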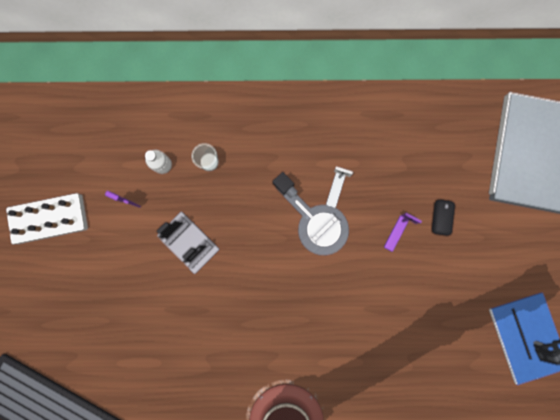

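View pics/side0.png

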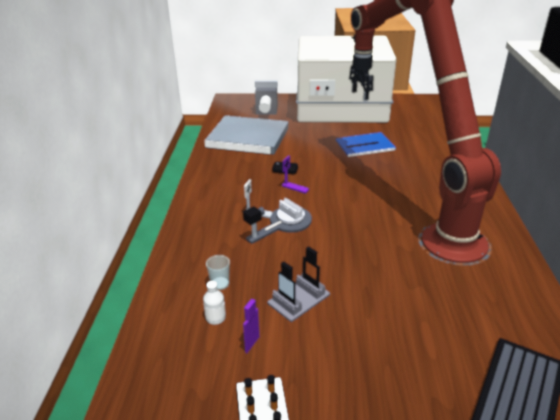

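The top view shows the rack at about (188,243) with two slides, the stand at (323,230) and the camera at (285,184). The white card is at (342,171). The purple look-alikes are at (123,199) (slide) and (403,230) (marker).

Run:
```python
import cv2,numpy as np
a=cv2.imread('pics/top0.png'); b=cv2.imread('pics/side0.png')
c=cv2.resize(a[140:280,140:260],None,fx=4,fy=4,interpolation=cv2.INTER_CUBIC)[:, :]
d=cv2.resize(b[225:325,250:340],None,fx=4,fy=4,interpolation=cv2.INTER_CUBIC)
im=np.zeros((600,800,3),np.uint8)
c=c[:,:400] if 0 else cv2.resize(a[200:280,145:225],(400,400),interpolation=cv2.INTER_CUBIC)
d=cv2.resize(b[240:320,260:340],(400,400),interpolation=cv2.INTER_CUBIC)
cv2.imwrite('pics/c1.png',np.hstack([c,d]))
c=cv2.resize(a[155:265,265:375],(400,400),interpolation=cv2.INTER_CUBIC)
d=cv2.resize(b[165:255,230:320],(400,400),interpolation=cv2.INTER_CUBIC)
cv2.imwrite('pics/c2.png',np.hstack([c,d]))
```

```text
(no output)
```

View pics/c1.png

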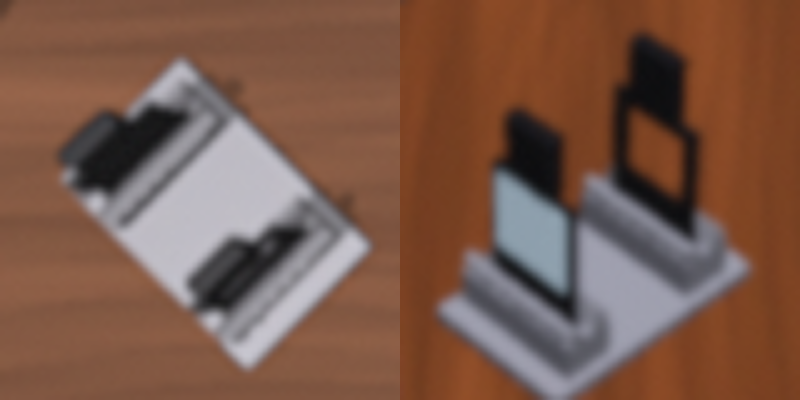

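View pics/c2.png

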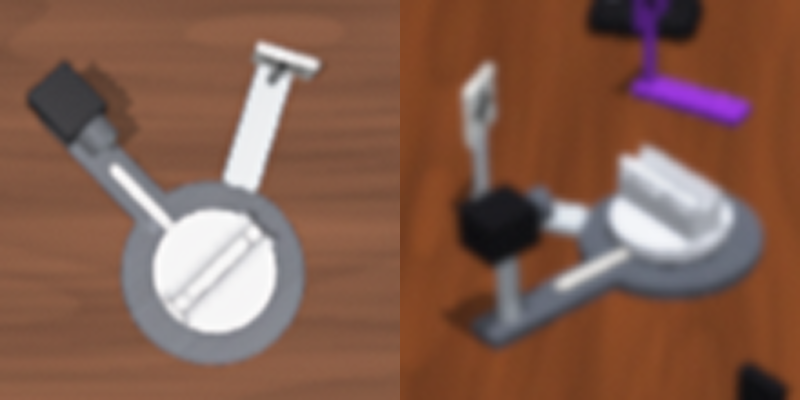

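```bash
cat > h.py <<'E'
import cv2,numpy as np
CAM={'top':(453.83207709,285.50739669,217.23421512),'side':(512.10793763,272.81437323,209.08369315)}
from plant import r
_W={}
def W(n):
    if n not in _W:_W[n]=np.load(f'{n}.npy')
    return _W[n]
def ray(n,p):
    f,cx,cy=CAM[n];w=W(n);d=w[:3,:3]@np.array([(p[0]-cx)/f,(p[1]-cy)/f,1]);return w[:3,3],d
def onz(n,p,z):
    o,d=ray(n,p);return o+d*(z-o[2])/d[2]
def tri(pt,ps):
    o1,d1=ray('top',pt);o2,d2=ray('side',ps)
    s=np.linalg.lstsq(np.c_[d1,-d2],o2-o1,rcond=None)[0]
    a=o1+d1*s[0];b=o2+d2*s[1];return (a+b)/2,np.linalg.norm(a-b)
def proj(n,P):
    f,cx,cy=CAM[n];w=W(n);q=w[:3,:3].T@(np.asarray(P)-w[:3,3]);return np.array([f*q[0]/q[2]+cx,f*q[1]/q[2]+cy])
E
python3 - <<'E'
from plant import r
import numpy as np,cv2
for n in ['top','side']:
    c=r.read_camera(n); np.save(n+'.npy',c['world_from_camera'])
from h import *
a=cv2.imread('pics/top0.png'); hsv=cv2.cvtColor(a,cv2.COLOR_BGR2HSV)
def show(name,m,x0,y0,x1,y1):
    cv2.imwrite(name,cv2.resize(m[y0:y1,x0:x1],None,fx=4,fy=4,interpolation=cv2.INTER_NEAREST))
b,g,rr=[a[...,i].astype(int) for i in range(3)]
wood=(rr-b>25)
m=((~wood)*255).astype(np.uint8)
# rack
k=np.zeros_like(m);k[205:280,150:225]=m[205:280,150:225]
grey=((~wood)&(b>70)*1>0).astype(np.uint8)*255
cs,_=cv2.findContours(k,cv2.RETR_EXTERNAL,cv2.CHAIN_APPROX_NONE)
c=max(cs,key=cv2.contourArea);print('rack',cv2.contourArea(c),cv2.minAreaRect(c))
print('poly',cv2.approxPolyDP(c,3,True).reshape(-1,2).tolist())
k=np.zeros_like(m);k[160:260,270:360]=m[160:260,270:360]
white=((np.minimum(np.minimum(b,g),rr)>165)*255).astype(np.uint8);white[:160]=0;white[262:]=0;white[:,:270]=0;white[:,360:]=0
cs,_=cv2.findContours(white,cv2.RETR_EXTERNAL,cv2.CHAIN_APPROX_NONE)
for c in cs: 
    if cv2.contourArea(c)>8: print('white',cv2.contourArea(c),cv2.minAreaRect(c))
show('pics/m.png',np.dstack([m,white,m]),140,150,360,280)
E
```

```text
rack 1903.0 ((186.50001525878906, 241.00003051757812), (57.27565002441406, 36.06244659423828), 45.0)
poly [[180, 212], [157, 230], [158, 236], [195, 273], [218, 248]]
white 960.5 ((314.1896667480469, 225.27586364746094), (54.40873718261719, 34.16794204711914), 21.801410675048828)
white 276.5 ((335.2214660644531, 189.91525268554688), (9.691522598266602, 33.98271942138672), 16.927513122558594)
white 34.0 ((343.5000305175781, 169.99998474121094), (16.12761688232422, 2.8460497856140137), 18.43494987487793)
```

View pics/m.png

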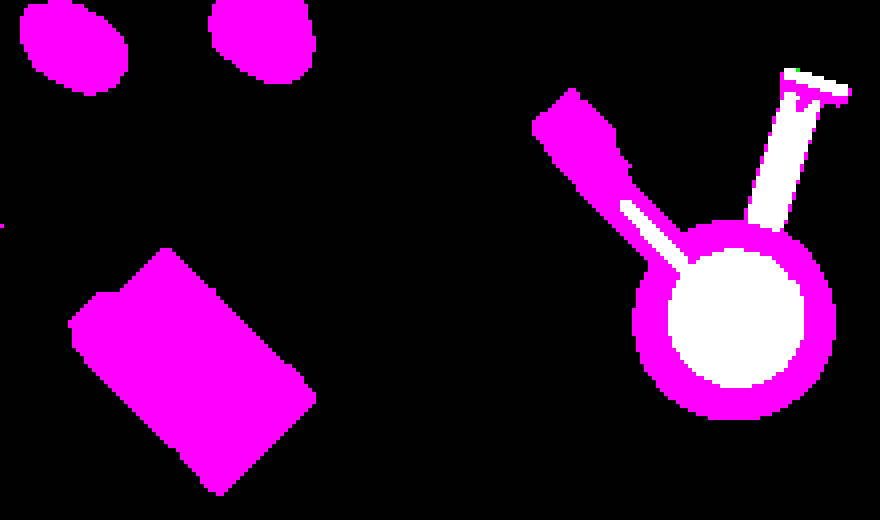

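Run:
```python
from h import *
from scipy.optimize import least_squares
a=cv2.GaussianBlur(cv2.imread('pics/top0.png'),(0,0),0.6)
A=cv2.resize(a,None,fx=8,fy=8,interpolation=cv2.INTER_CUBIC).astype(int)
b,g,rr=A[...,0],A[...,1],A[...,2]
m=((rr-b)<22).astype(np.uint8)*255
white=(np.minimum(np.minimum(b,g),rr)>165).astype(np.uint8)*255
up=lambda c:(c.reshape(-1,2)+0.5)/8-0.5
def big(m,box):
    x0,y0,x1,y1=[8*v for v in box];k=np.zeros_like(m);k[y0:y1,x0:x1]=m[y0:y1,x0:x1]
    cs,_=cv2.findContours(k,cv2.RETR_EXTERNAL,cv2.CHAIN_APPROX_NONE);return up(max(cs,key=cv2.contourArea))
# disc: points onto z=.012, circle fit, lower half
p=big(m,(270,155,362,262)); P=np.array([onz('top',q,.012) for q in p])
q=P[(p[:,1]>222)]
f=lambda v:np.hypot(q[:,0]-v[0],q[:,1]-v[1])-v[2]
s=least_squares(f,[.52,-.1,.07],loss='soft_l1',f_scale=.002);print('disc',s.x,np.std(f(s.x)))
ax=s.x[:2]
# head white disc
p=big(white,(270,185,362,262));
for z in (.03,):
    P=np.array([onz('top',t,z) for t in p]); 
    q=P[(p[:,1]>222)]
    s2=least_squares(f,[.52,-.1,.05],loss='soft_l1',f_scale=.002);print('head z',z,s2.x)
# marker arm: points between dist .075.. .13 from axis
def arm(box,z,r0,r1,mk):
    x0,y0,x1,y1=[8*v for v in box]
    ys,xs=np.nonzero(mk[y0:y1:2,x0:x1:2]); pts=np.array([onz('top',((x*2+x0+.5)/8-.5,(y*2+y0+.5)/8-.5),z) for x,y in zip(xs,ys)])[:,:2]
    d=np.hypot(*(pts-ax).T);pts=pts[(d>r0)&(d<r1)]
    c=pts.mean(0);u=np.linalg.svd(pts-c,full_matrices=False)[2][0];u*=np.sign(u@(c-ax))
    print('centroid bearing',np.degrees(np.arctan2(*(c-ax)[::-1])),'line',np.degrees(np.arctan2(u[1],u[0])),'offset mm',1e3*((c-ax)@[-u[1],u[0]]),'maxd',d.max())
print('marker arm');arm((325,160,360,215),.008,.08,.125,white)
print('needle');arm((290,190,322,225),.016,.065,.105,white)
# rack edges
p=big(m,(150,205,226,280))
np.set_printoptions(precision=4,suppress=True)
def line(p0,p1,z):
    p0,p1=np.array(p0,float),np.array(p1,float);u=(p1-p0)/np.linalg.norm(p1-p0)
    t=(p-p0)@u;d=(p-p0)@[-u[1],u[0]];L=np.linalg.norm(p1-p0)
    s=p[(t>.15*L)&(t<.85*L)&(abs(d)<3)]
    vx,vy,x,y=cv2.fitLine(s.astype(np.float32),cv2.DIST_HUBER,0,.01,.01).ravel()
    A,B=onz('top',(x,y),z),onz('top',(x+vx*20,y+vy*20),z);e=(B-A)[:2];print('edge',(x,y),A[:2],np.degrees(np.arctan2(e[1],e[0]))%180);return A[:2],e
z=.008
L1=line((181,212),(218,248),z);L2=line((218,248),(195,273),z);L3=line((195,273),(158,236),z)
def X(l,k):
    t=np.linalg.solve(np.c_[l[1],-k[1]],k[0]-l[0]);return l[0]+t[0]*l[1]
c1,c2=X(L1,L2),X(L2,L3);print('corners',c1,c2,'95?',np.linalg.norm(c1-c2))
```

```text
disc [ 0.51733488 -0.10397248  0.0693989 ] 0.0002924019061914285
head z 0.03 [ 0.51712351 -0.10409137  0.04687788]
marker arm
centroid bearing -17.74557820271096 line -17.5689993605496 offset mm -0.31482641861865013 maxd 0.1825104325943614
needle
centroid bearing 43.39643223902991 line 43.49120299329556 offset mm -0.14043362675577428 maxd 0.11209863172992104
edge (np.float32(193.975), np.float32(223.475)) [0.5351 0.2542] 45.40960904232267
edge (np.float32(206.5), np.float32(261.6125)) [0.4295 0.2179] 135.141436178133
edge (np.float32(178.2875), np.float32(257.3)) [0.4416 0.2961] 45.90502167320386
corners [0.4648 0.1828] [0.3971 0.2502] 95? 0.09551275107766309
```

Run:
```python
from h import *
a=cv2.imread('pics/top0.png');b=cv2.imread('pics/side0.png')
yaw=np.radians(45.5);ux=np.array([np.cos(yaw),np.sin(yaw)]);uy=np.array([-ux[1],ux[0]])
c=np.array([.4835,.2700])
for nm,s in (('mirror',45),('window',-45)):
    o=c+ux*s/1e3
    print(nm,o)
    for n,im in (('top',a),('side',b)):
        for hz,hw in ((.152,.017),(.110,.017),(.110,.030),(.042,.03)):
            for sg in (1,-1):
                p=proj(n,[*(o+uy*hw*sg),hz]); print(n,hz,np.round(p,1),end=' ')
        print()
def ov(n,im,box,fn,k):
    x0,y0,x1,y1=box;I=cv2.resize(im[y0:y1,x0:x1],None,fx=k,fy=k,interpolation=cv2.INTER_CUBIC)
    T=lambda P:tuple(int(round(v)) for v in ((proj(n,P)-[x0,y0]+.5)*k))
    for s in (45,-45):
        o=c+ux*s/1e3
        for w,z0,z1 in ((.03,.01,.11),(.017,.11,.152)):
            pts=[np.array([*(o+uy*w*q),z]) for q,z in ((1,z0),(-1,z0),(-1,z1),(1,z1))]
            cv2.polylines(I,[np.array([T(P) for P in pts])],True,(0,255,0),1)
    return I
cv2.imwrite('pics/ov.png',np.hstack([ov('top',a,(145,200,225,280),0,5),ov('side',b,(260,240,340,320),0,5)]))
```

```text
mirror [0.51504092 0.30209627]
top 0.152 [157.3 232.2] top 0.152 [167.2 222.4] top 0.11 [162.1 233.1] top 0.11 [171.6 223.6] top 0.11 [158.4 236.8] top 0.11 [175.2 220. ] top 0.042 [165.6 237.9] top 0.042 [181.4 222.1] 
side 0.152 [290.2 267. ] side 0.152 [281.  260.7] side 0.11 [290.3 279.4] side 0.11 [281.2 273. ] side 0.11 [293.8 281.9] side 0.11 [277.9 270.6] side 0.042 [293.7 301.2] side 0.042 [278.3 289.7] 
window [0.45195908 0.23790373]
top 0.152 [182.9 257.9] top 0.152 [192.8 248. ] top 0.11 [186.8 257.9] top 0.11 [196.3 248.3] top 0.11 [183.1 261.6] top 0.11 [199.9 244.7] top 0.042 [189.  261.4] top 0.042 [204.8 245.4] 
side 0.152 [315.  251.4] side 0.152 [305.8 245.6] side 0.11 [314.6 263.7] side 0.11 [305.6 257.8] side 0.11 [318.2 266. ] side 0.11 [302.2 255.5] side 0.042 [317.5 285. ] side 0.042 [301.9 274.4]
```

View pics/ov.png

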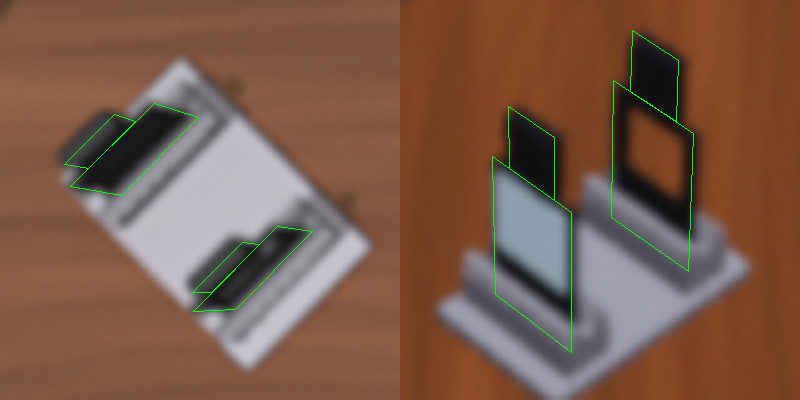

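Candidates for the mirror slide are:
- filled, silvery plate at top (168,228) / side (288,285)
- open-window slide at top (192,250) / side (311,265)
- purple slide at top (123,199) / side (250,325)

The crop shows the silvery filled face on the first one, so I choose that one. For the marker, I choose the white card at (342,171), not the purple one at (403,230).

```bash
cat >> h.py <<'E'
from scipy.spatial.transform import Rotation as Rn
def plan(target,yawy,n,total=None):
    """rows from the present pose to target with tool y at world yaw yawy (deg), tool down; prints first 8 of n"""
    s=r.state();p=np.array(s['tool_pos']);R0=Rn.from_rotvec(s['eef_rot'])
    cy,sy=np.cos(np.radians(yawy)),np.sin(np.radians(yawy))
    Rt=Rn.from_matrix(np.c_[[-(-sy),-cy,0],[cy,sy,0],[0,0,-1]])
    print('now',np.round(p,4),'tooly yaw',round(np.degrees(np.arctan2(*R0.as_matrix()[[1,0],1])),2),'tilt',np.round(R0.as_matrix()[:,2],4),'t',s['t'],'open',s['opening'],'F',np.round(s['force'],1))
    D=(R0.inv()*Rt).as_rotvec();R=R0;tr=[];tw=[]
    for i in range(n):
        tr.append(np.round(R.inv().apply((np.array(target)-p)/n),4).tolist())
        tw.append(np.round(np.degrees(D/n),2).tolist());R=R*Rn.from_rotvec(D/n)
    print(np.degrees(np.linalg.norm(D))/n,np.linalg.norm(np.array(target)-p)/n)
    print(str(tr[:8]).replace(' ',''));print(str(tw[:8]).replace(' ',''))
E
python3 -c "
from h import *
plan([.45,-.30,.25],-12,8)"
```

```text
Traceback (most recent call last):
  File "h.py", line 23, in plan
    Rt=Rn.from_matrix(np.c_[[-(-sy),-cy,0],[cy,sy,0],[0,0,-1]])
  File "scipy/spatial/transform/_rotation.pyx", line 1143, in scipy.spatial.transform._rotation.Rotation.from_matrix
ValueError: Non-positive determinant (left-handed or null coordinate frame) in rotation matrix 0: [[-0.20791169  0.9781476   0.        ]
 [-0.9781476  -0.20791169  0.        ]
 [ 0.          0.         -1.        ]].
```

```bash
sed -i 's/np.c_\[\[-(-sy),-cy,0\]/np.c_[[-sy,cy,0]/' h.py
python3 -c "
from h import *
plan([.45,-.34,.25],-12,8)"
```

```text
now [ 0.2648 -0.5931  0.2446] tooly yaw -65.94 tilt [-7.0e-04  1.5e-03 -1.0e+00] t 0.2 open 0.08547488476933593 F [-0.7  0.8 -0.1]
6.742765166648187 0.039216668084465965
[[0.034,-0.0195,-0.0006],[0.0361,-0.0153,-0.0007],[0.0376,-0.011,-0.0007],[0.0387,-0.0065,-0.0007],[0.0392,-0.0019,-0.0007],[0.0391,0.0027,-0.0007],[0.0385,0.0073,-0.0007],[0.0374,0.0118,-0.0007]]
[[-0.01,-0.01,-6.74],[-0.01,-0.01,-6.74],[-0.01,-0.01,-6.74],[-0.01,-0.01,-6.74],[-0.01,-0.01,-6.74],[-0.01,-0.01,-6.74],[-0.01,-0.01,-6.74],[-0.01,-0.01,-6.74]]
```

Emit:
apply_moves(travel=[[0.034, -0.0195, 0], [0.036, -0.015, 0], [0.0375, -0.011, 0], [0.0385, -0.0065, 0], [0.039, -0.002, 0], [0.039, 0.0025, 0], [0.0385, 0.007, 0], [0.0375, 0.012, 0]], twist=[[0, 0, -6.7], [0, 0, -6.7], [0, 0, -6.7], [0, 0, -6.7], [0, 0, -6.7], [0, 0, -6.7], [0, 0, -6.7], [0, 0, -6.7]], jaw=[100, 100, 100, 100, 100, 100, 100, 100])

```text
t: 0.87
tool_pos: [0.4429, -0.341, 0.2395]
eef_rot: [-2.429, -1.989, 0.02]
force: [0.5, -0.6, 0.2]
opening: 0.0855
```

```bash
python3 -c "
from h import *
plan([.515,.302,.25],45.5,18)"
```

```text
now [ 0.4429 -0.341   0.2395] tooly yaw -11.37 tilt [-0.0112 -0.0066 -0.9999] t 0.8667 open 0.08548835876440652 F [ 0.5 -0.6  0.2]
3.1596510453785 0.03595301560691676
[[0.0358,-0.0031,-0.0009],[0.0359,-0.0011,-0.0009],[0.0359,0.0008,-0.0009],[0.0358,0.0028,-0.0008],[0.0356,0.0048,-0.0008],[0.0353,0.0067,-0.0008],[0.0349,0.0087,-0.0008],[0.0343,0.0106,-0.0008]]
[[-0.04,0.01,-3.16],[-0.04,0.01,-3.16],[-0.04,0.01,-3.16],[-0.04,0.01,-3.16],[-0.04,0.01,-3.16],[-0.04,0.01,-3.16],[-0.04,0.01,-3.16],[-0.04,0.01,-3.16]]
```

Emit:
apply_moves(travel=[[0.036, -0.003, -0.001], [0.036, -0.001, -0.001], [0.036, 0.001, -0.001], [0.036, 0.003, -0.001], [0.0355, 0.005, -0.001], [0.0355, 0.0065, -0.001], [0.035, 0.0085, -0.001], [0.0345, 0.0105, -0.001]], twist=[[0, 0, -3.2], [0, 0, -3.2], [0, 0, -3.2], [0, 0, -3.2], [0, 0, -3.2], [0, 0, -3.2], [0, 0, -3.2], [0, 0, -3.2]], jaw=[100, 100, 100, 100, 100, 100, 100, 100])

```text
t: 1.53
tool_pos: [0.4746, -0.0393, 0.2454]
eef_rot: [-1.894, -2.506, 0.013]
force: [0.7, 0.3, 0.0]
opening: 0.0853
```

```bash
python3 -c "
from h import *
plan([.515,.302,.25],45.5,10)"
```

```text
now [ 0.4746 -0.0393  0.2454] tooly yaw 15.84 tilt [-0.0057 -0.0064 -1.    ] t 1.5333 open 0.08530658975691084 F [0.7 0.3 0. ]
2.965949910270858 0.03437580451131981
[[0.0317,0.0132,-0.0007],[0.031,0.0148,-0.0007],[0.0302,0.0164,-0.0007],[0.0293,0.018,-0.0006],[0.0283,0.0194,-0.0006],[0.0273,0.0209,-0.0006],[0.0262,0.0223,-0.0006],[0.025,0.0236,-0.0005]]
[[-0.05,0.02,-2.97],[-0.05,0.02,-2.97],[-0.05,0.02,-2.97],[-0.05,0.02,-2.97],[-0.05,0.02,-2.97],[-0.05,0.02,-2.97],[-0.05,0.02,-2.97],[-0.05,0.02,-2.97]]
```

Emit:
apply_moves(travel=[[0.0315, 0.013, -0.001], [0.031, 0.015, -0.001], [0.03, 0.0165, -0.001], [0.0295, 0.018, -0.001], [0.0285, 0.0195, -0.001], [0.0275, 0.021, -0.001], [0.026, 0.0225, 0], [0.025, 0.0235, 0]], twist=[[0, 0, -3], [0, 0, -3], [0, 0, -3], [0, 0, -3], [0, 0, -3], [0, 0, -3], [0, 0, -3], [0, 0, -3]], jaw=[100, 100, 100, 100, 100, 100, 100, 100])

```text
t: 2.2
tool_pos: [0.5031, 0.2468, 0.2501]
eef_rot: [1.304, 2.858, -0.016]
force: [0.7, -0.5, 0.3]
opening: 0.0857
```

```bash
python3 -c "
from h import *
plan([.515,.302,.24],45.5,4)"
```

```text
now [0.5031 0.2468 0.2501] tooly yaw 40.96 tilt [-0.004  -0.0093 -0.9999] t 2.2 open 0.08573781902974219 F [ 0.7 -0.5  0.3]
1.1451238522663882 0.014336878543376744
[[0.0085,0.0113,0.0024],[0.0083,0.0115,0.0024],[0.008,0.0116,0.0024],[0.0078,0.0118,0.0025]]
[[-0.13,0.06,-1.14],[-0.13,0.06,-1.14],[-0.13,0.06,-1.14],[-0.13,0.06,-1.14]]
```

Emit:
apply_moves(travel=[[0.0085, 0.0115, 0.0025], [0.0085, 0.0115, 0.0025], [0.008, 0.0115, 0.0025], [0.008, 0.012, 0.0025], [0, 0, 0]], twist=[[-0.13, 0.06, -1.15], [-0.13, 0.06, -1.15], [-0.13, 0.06, -1.15], [-0.13, 0.06, -1.15], [0, 0, 0]], jaw=[100, 100, 100, 100, 100])

```text
t: 2.62
tool_pos: [0.5127, 0.3149, 0.2385]
eef_rot: [-1.161, -2.915, -0.008]
force: [-0.9, 0.9, 0.6]
opening: 0.0853
```

```bash
python3 -c "
from h import *
plan([.515,.302,.13],45.5,5)
for n in ('top','side'):
    cv2.imwrite(f'pics/{n}1.png',r.read_camera(n)['image'])
a=cv2.imread('pics/top1.png');b=cv2.imread('pics/side1.png')
cv2.imwrite('pics/c3.png',np.hstack([cv2.resize(a[190:290,120:220],(400,400),interpolation=2),cv2.resize(b[200:320,240:360],(400,400),interpolation=2)]))"
```

```text
now [0.5127 0.3149 0.2385] tooly yaw 46.57 tilt [-0.0018  0.0065 -1.    ] t 2.6167 open 0.08525557437194636 F [-0.9  0.9  0.6]
0.22827385121495997 0.021862871246463224
[[-0.0022,-0.0016,0.0217],[-0.0022,-0.0016,0.0217],[-0.0022,-0.0016,0.0217],[-0.0022,-0.0016,0.0217],[-0.0022,-0.0015,0.0217]]
[[0.04,-0.07,0.21],[0.04,-0.07,0.21],[0.04,-0.07,0.21],[0.04,-0.07,0.21],[0.04,-0.07,0.21]]
```

View pics/c3.png

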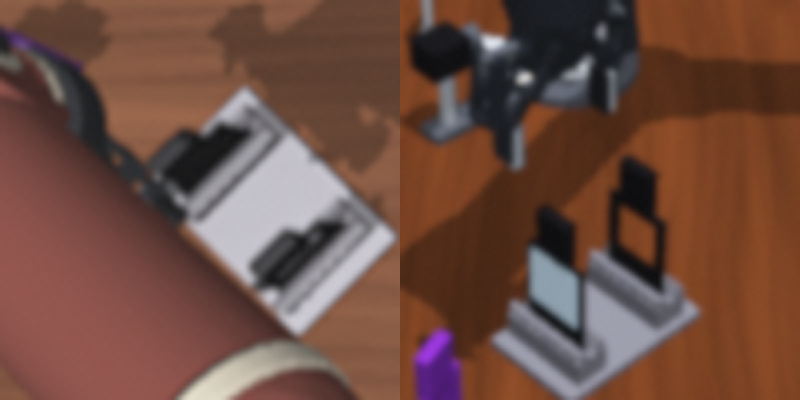

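```bash
python3 -c "
from h import *
y=np.radians(46.57);u=np.array([np.cos(y),np.sin(y),0])
s=r.state();p=np.array(s['tool_pos']);print(p,s['opening'])
for z in (.225,.2375):
  for d in (.043,-.043,.05,-.05):
    q=p+u*d;q[2]=z;print(z,d,proj('side',q),proj('top',q))
plan([.515,.302,.13],45.5,5)
"
```

```text
[0.51329291 0.31151295 0.23872489] 0.08540399274683853
0.225 0.043 [273.17736719 251.30563479] [136.16872629 213.20040948]
0.225 -0.043 [298.25012372 235.9845858 ] [162.65741076 238.77072895]
0.225 0.05 [271.0503459  252.60538009] [134.02517358 211.13117392]
0.225 -0.05 [300.20846018 234.78791767] [164.82604792 240.86417928]
0.2375 0.043 [273.06818065 247.22763327] [134.33644812 212.66565278]
0.2375 -0.043 [298.28390972 231.97543408] [161.13580285 238.54260807]
0.2375 0.05 [270.92852983 248.52184056] [132.16790717 210.57175023]
0.2375 -0.05 [300.25295528 230.78442053] [163.33002885 240.66131163]
now [0.5133 0.3115 0.2387] tooly yaw 46.34 tilt [-0.0015  0.0029 -1.    ] t 2.7167 open 0.08540399274683853 F [-0.5  0.3 -0.6]
0.17300384691891083 0.021830722920195493
[[-0.0016,-0.0012,0.0217],[-0.0016,-0.0012,0.0217],[-0.0016,-0.0011,0.0217],[-0.0016,-0.0011,0.0217],[-0.0016,-0.0011,0.0217]]
[[0.01,-0.04,0.17],[0.01,-0.04,0.17],[0.01,-0.04,0.17],[0.01,-0.04,0.17],[0.01,-0.04,0.17]]
```

Emit:
apply_moves(travel=[[-0.004, -0.003, 0.012], [-0.003, -0.0025, 0.012], [0, 0, 0.005], [0, 0, 0]], twist=[[0, 0, 0.4], [0, 0, 0.4], [0, 0, 0], [0, 0, 0]], jaw=[100, 100, 100, 100])

```text
t: 3.05
tool_pos: [0.5168, 0.2965, 0.2099]
eef_rot: [1.201, 2.901, -0.002]
force: [-0.2, -0.3, -0.4]
opening: 0.0856
```

```bash
python3 -c "
from h import *
plan([.515,.302,.13],45.5,6)"
```

```text
now [0.5168 0.2965 0.2099] tooly yaw 45.02 tilt [ 0.0015 -0.0017 -1.    ] t 3.05 open 0.08564475433346627 F [-0.2 -0.3 -0.4]
0.08267276827511848 0.013347221921357793
[[0.0009,0.0004,0.0133],[0.0009,0.0004,0.0133],[0.0009,0.0004,0.0133],[0.0009,0.0004,0.0133],[0.0009,0.0004,0.0133],[0.0009,0.0004,0.0133]]
[[-0.0,0.02,-0.08],[-0.0,0.02,-0.08],[-0.0,0.02,-0.08],[-0.0,0.02,-0.08],[-0.0,0.02,-0.08],[-0.0,0.02,-0.08]]
```

Emit:
apply_moves(travel=[[0.002, 0.001, 0.012], [0.001, 0.001, 0.012], [0, 0, 0.012], [0, 0, 0.012], [0, 0, 0.01], [0, 0, 0]], twist=[[0, 0, -0.2], [0, 0, -0.1], [0, 0, 0], [0, 0, 0], [0, 0, 0], [0, 0, 0]], jaw=[100, 100, 100, 100, 100, 100])

```text
t: 3.55
tool_pos: [0.5175, 0.2987, 0.1482]
eef_rot: [1.196, 2.9, 0.0]
force: [-0.1, -0.4, 0.0]
opening: 0.0851
```

```bash
python3 -c "
from h import *
plan([.515,.302,.13],45.5,6)
for n in ('top','side'):
    cv2.imwrite(f'pics/{n}1.png',r.read_camera(n)['image'])
a=cv2.imread('pics/top1.png');b=cv2.imread('pics/side1.png')
cv2.imwrite('pics/c4.png',np.hstack([cv2.resize(a[190:270,130:210],(400,400),interpolation=2),cv2.resize(b[240:320,250:330],(400,400),interpolation=2)]))"
```

```text
now [0.5175 0.2987 0.1482] tooly yaw 45.18 tilt [ 0.0043 -0.0016 -1.    ] t 3.55 open 0.08512223212503604 F [-0.1 -0.4  0. ]
0.06960030459327617 0.0031172783284662054
[[0.0007,0.0001,0.003],[0.0007,0.0001,0.003],[0.0007,0.0001,0.003],[0.0007,0.0001,0.003],[0.0007,0.0001,0.003],[0.0007,0.0001,0.003]]
[[0.02,0.04,-0.05],[0.02,0.04,-0.05],[0.02,0.04,-0.05],[0.02,0.04,-0.05],[0.02,0.04,-0.05],[0.02,0.04,-0.05]]
```

View pics/c4.png

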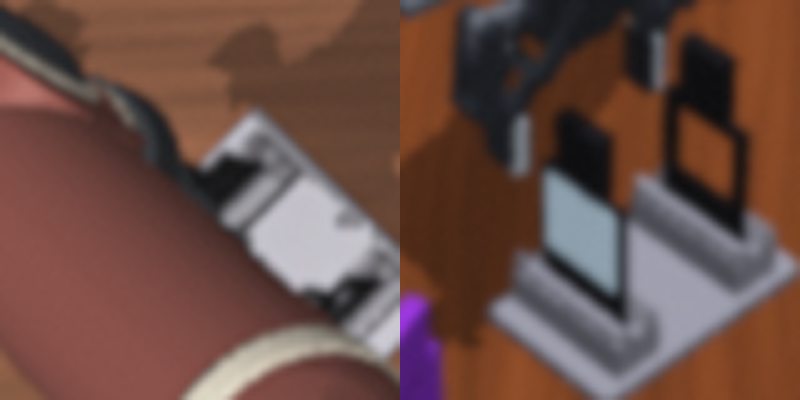

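Emit:
apply_moves(travel=[[0.0015, 0, 0.007], [0.0015, 0, 0.006], [0, 0, 0.002], [0, 0, 0]], twist=[[0.1, 0.1, -0.1], [0, 0.1, -0.1], [0, 0, 0], [0, 0, 0]], jaw=[100, 100, 100, 100])

```text
t: 3.98
tool_pos: [0.5172, 0.3035, 0.1359]
eef_rot: [1.19, 2.903, 0.011]
force: [-0.8, 0.4, -0.3]
opening: 0.0855
```

```bash
python3 -c "
from h import *
plan([.515,.302,.13],45.5,1)"
```

```text
now [0.5172 0.3035 0.1359] tooly yaw 45.41 tilt [ 0.0066  0.0049 -1.    ] t 3.9833 open 0.08549930464396172 F [-0.8  0.4 -0.3]
0.4800449650603822 0.006423069801845787
[[0.0005,-0.0026,0.0058]]
[[0.46,0.08,-0.09]]
```

Emit:
apply_moves(travel=[[0.0005, -0.0025, 0.004], [0, 0, 0.001], [0, 0, 0], [0, 0, 0], [0, 0, 0], [0, 0, 0], [0, 0, 0], [0, 0, 0]], twist=[[0.4, 0.1, 0], [0, 0, 0], [0, 0, 0], [0, 0, 0], [0, 0, 0], [0, 0, 0], [0, 0, 0], [0, 0, 0]], jaw=[100, 60, 30, 10, 10, 10, 10, 10])

```text
t: 4.65
tool_pos: [0.5154, 0.3023, 0.1313]
eef_rot: [1.192, 2.906, 0.004]
force: [-0.1, 0.2, 0.6]
opening: 0.0113
```

```bash
python3 -c "
from h import *
plan([.515,.302,.13],45.5,1)"
```

```text
now [0.5154 0.3023 0.1313] tooly yaw 45.4 tilt [ 0.0017  0.0018 -1.    ] t 4.65 open 0.011281557515818138 F [-0.1  0.2  0.6]
0.17418450258070367 0.001436697423627817
[[0.0001,-0.0005,0.0013]]
[[0.14,-0.0,-0.1]]
```

Emit:
apply_moves(travel=[[0, 0, 0], [0, 0, -0.006], [0, 0, -0.01], [0, 0, -0.012], [0, 0, -0.012], [0, 0, -0.015], [0, 0, -0.02], [0, 0, -0.02]], twist=[[0, 0, 0], [0, 0, 0], [0, 0, 0], [0, 0, 0], [0, 0, 0], [0, 0, 0], [0, 0, 0], [0, 0, 0]], jaw=[0, 0, 0, 0, 0, 0, 0, 0])

```text
t: 5.32
tool_pos: [0.5128, 0.2999, 0.2296]
eef_rot: [-1.189, -2.902, 0.01]
force: [0.4, 0.1, -0.8]
opening: 0.0113
```

```bash
python3 -c "
from h import *
plan([.515,.302,.27],45.5,4)
for n in ('top','side'):
    cv2.imwrite(f'pics/{n}2.png',r.read_camera(n)['image'])
a=cv2.imread('pics/top2.png');b=cv2.imread('pics/side2.png')
cv2.imwrite('pics/c5.png',np.hstack([cv2.resize(a[190:270,130:210],(400,400),interpolation=2),cv2.resize(b[220:320,240:340],(400,400),interpolation=2)]))"
```

```text
now [0.5128 0.2999 0.2296] tooly yaw 45.45 tilt [-0.0074 -0.004  -1.    ] t 5.3167 open 0.01126419244470512 F [ 0.4  0.1 -0.8]
0.12168556940251213 0.010139277356181899
[[0.0,0.0007,-0.0101],[-0.0,0.0007,-0.0101],[-0.0,0.0007,-0.0101],[-0.0,0.0008,-0.0101]]
[[-0.12,-0.04,-0.01],[-0.12,-0.04,-0.01],[-0.12,-0.04,-0.01],[-0.12,-0.04,-0.01]]
```

View pics/c5.png

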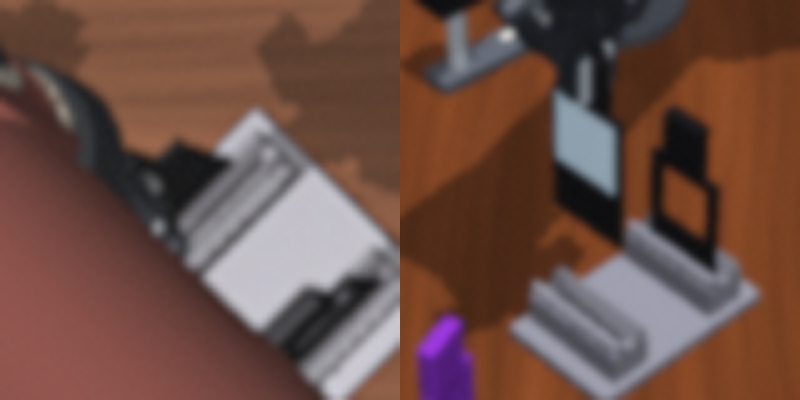

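The slide is out of the rack and held. The window slide still stands at (311,265) in the side view.

Emit:
apply_moves(travel=[[0, 0.0005, -0.011], [0, 0.0005, -0.011], [0, 0.0005, -0.011], [0, 0.0005, -0.006], [0, 0, 0]], twist=[[-0.12, 0, 0], [-0.12, 0, 0], [-0.12, 0, 0], [-0.12, 0, 0], [0, 0, 0]], jaw=[0, 0, 0, 0, 0])

```text
t: 5.83
tool_pos: [0.5147, 0.302, 0.2748]
eef_rot: [1.19, 2.906, 0.009]
force: [0.7, -0.4, -2.1]
opening: 0.0113
```

```bash
python3 -c "
from h import *
plan([.517,-.104,.275],43.4,20)"
```

```text
now [0.5147 0.302  0.2748] tooly yaw 45.46 tilt [ 0.0036  0.005  -1.    ] t 5.8333 open 0.011254262869325123 F [ 0.7 -0.4 -2.1]
0.10452505337811487 0.020302583648623376
[[-0.0143,-0.0144,-0.0001],[-0.0143,-0.0144,-0.0001],[-0.0144,-0.0143,-0.0001],[-0.0144,-0.0143,-0.0001],[-0.0144,-0.0143,-0.0001],[-0.0145,-0.0143,-0.0001],[-0.0145,-0.0142,-0.0001],[-0.0145,-0.0142,-0.0001]]
[[0.02,-0.0,0.1],[0.02,-0.0,0.1],[0.02,-0.0,0.1],[0.02,-0.0,0.1],[0.02,-0.0,0.1],[0.02,-0.0,0.1],[0.02,-0.0,0.1],[0.02,-0.0,0.1]]
```

Emit:
apply_moves(travel=[[-0.008, -0.008, 0], [-0.0145, -0.0145, 0], [-0.0145, -0.0145, 0], [-0.0145, -0.0145, 0], [-0.0145, -0.0145, 0], [-0.0145, -0.0145, 0], [-0.0145, -0.0145, 0], [-0.0145, -0.0145, 0]], twist=[[0, 0, 0.1], [0, 0, 0.1], [0, 0, 0.1], [0, 0, 0.1], [0, 0, 0.1], [0, 0, 0.1], [0, 0, 0.1], [0, 0, 0.1]], jaw=[0, 0, 0, 0, 0, 0, 0, 0])

```text
t: 6.5
tool_pos: [0.5107, 0.14, 0.2694]
eef_rot: [-1.196, -2.897, -0.0]
force: [0.8, -0.8, -1.4]
opening: 0.0115
```

```bash
python3 -c "
from h import *
plan([.517,-.104,.275],43.4,12)"
```

```text
now [0.5107 0.14   0.2694] tooly yaw 45.12 tilt [-0.0068  0.0029 -1.    ] t 6.5 open 0.011519500556155885 F [ 0.8 -0.8 -1.4]
0.14771646976666072 0.020346385030423172
[[-0.0147,-0.014,-0.0005],[-0.0148,-0.014,-0.0005],[-0.0148,-0.014,-0.0005],[-0.0148,-0.0139,-0.0005],[-0.0149,-0.0139,-0.0005],[-0.0149,-0.0139,-0.0005],[-0.0149,-0.0138,-0.0005],[-0.015,-0.0138,-0.0005]]
[[-0.01,-0.03,0.14],[-0.01,-0.03,0.14],[-0.01,-0.03,0.14],[-0.01,-0.03,0.14],[-0.01,-0.03,0.14],[-0.01,-0.03,0.14],[-0.01,-0.03,0.14],[-0.01,-0.03,0.14]]
```

Emit:
apply_moves(travel=[[-0.015, -0.014, -0.001], [-0.015, -0.014, -0.001], [-0.015, -0.014, -0.001], [-0.015, -0.014, -0.001], [-0.015, -0.014, -0.001], [-0.015, -0.014, -0.001], [-0.015, -0.014, 0], [-0.015, -0.014, 0]], twist=[[0, 0, 0.2], [0, 0, 0.2], [0, 0, 0.2], [0, 0, 0.2], [0, 0, 0.2], [0, 0, 0.2], [0, 0, 0.2], [0, 0, 0.2]], jaw=[0, 0, 0, 0, 0, 0, 0, 0])

```text
t: 7.17
tool_pos: [0.507, -0.0424, 0.2701]
eef_rot: [-1.244, -2.865, 0.02]
force: [0.5, 0.6, -1.3]
opening: 0.0115
```

```bash
python3 -c "
from h import *
plan([.517,-.104,.275],43.4,5)"
```

```text
now [ 0.507  -0.0424  0.2701] tooly yaw 43.05 tilt [-0.0221 -0.0047 -0.9997] t 7.1667 open 0.01146014764448094 F [ 0.5  0.6 -1.3]
0.26878117322226114 0.012526564737179108
[[-0.0104,-0.007,-0.001],[-0.0104,-0.007,-0.001],[-0.0103,-0.007,-0.001],[-0.0103,-0.007,-0.001],[-0.0103,-0.007,-0.001]]
[[-0.22,-0.13,-0.07],[-0.22,-0.13,-0.07],[-0.22,-0.13,-0.07],[-0.22,-0.13,-0.07],[-0.22,-0.13,-0.07]]
```

Emit:
apply_moves(travel=[[-0.0105, -0.007, -0.001], [-0.0105, -0.007, -0.001], [-0.009, -0.006, -0.001], [-0.007, -0.005, -0.001], [-0.003, -0.002, 0], [0, 0, 0], [0, 0, 0]], twist=[[-0.2, -0.1, -0.1], [-0.2, -0.1, 0], [-0.2, -0.1, 0], [-0.2, -0.1, 0], [0, 0, 0], [0, 0, 0], [0, 0, 0]], jaw=[0, 0, 0, 0, 0, 0, 0])

```text
t: 7.75
tool_pos: [0.5093, -0.1041, 0.2704]
eef_rot: [-1.265, -2.86, 0.018]
force: [-0.5, 0.7, -0.9]
opening: 0.011
```

```bash
python3 -c "
from h import *
plan([.517,-.104,.24],43.4,4)
for n in ('top','side'):
    cv2.imwrite(f'pics/{n}3.png',r.read_camera(n)['image'])
a=cv2.imread('pics/top3.png');b=cv2.imread('pics/side3.png')
cv2.imwrite('pics/c6.png',np.hstack([cv2.resize(a[155:275,260:380],(400,400),interpolation=2),cv2.resize(b[140:250,230:340],(400,400),interpolation=2)]))"
```

```text
now [ 0.5093 -0.1041  0.2704] tooly yaw 42.3 tilt [-0.0176 -0.0046 -0.9998] t 7.75 open 0.011033804840586858 F [-0.5  0.7 -0.9]
0.37964667739117886 0.007836365784770623
[[-0.0013,0.0016,0.0076],[-0.0013,0.0015,0.0076],[-0.0013,0.0015,0.0076],[-0.0013,0.0014,0.0076]]
[[-0.23,-0.12,-0.28],[-0.23,-0.12,-0.28],[-0.23,-0.12,-0.28],[-0.23,-0.12,-0.28]]
```

View pics/c6.png

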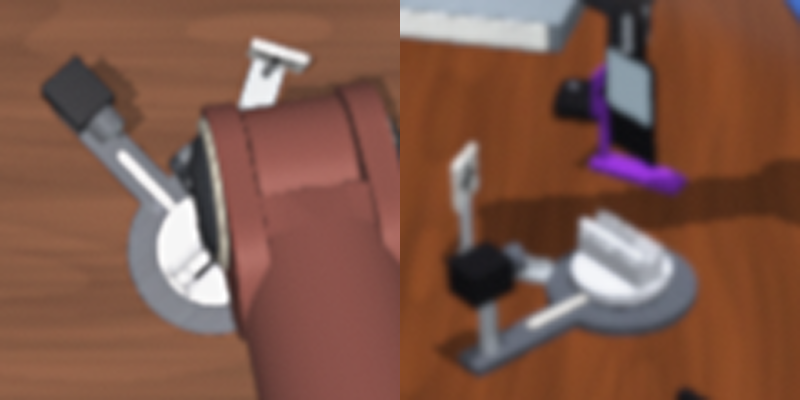

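Emit:
apply_moves(travel=[[-0.002, 0.003, 0.01], [-0.001, 0.002, 0.01], [-0.001, 0.001, 0.01], [-0.001, 0.001, 0.01], [0, 0, 0.005], [0, 0, 0], [0, 0, 0]], twist=[[-0.4, -0.2, -0.3], [-0.3, -0.2, -0.3], [-0.2, -0.1, -0.2], [-0.1, 0, -0.1], [0, 0, 0], [0, 0, 0], [0, 0, 0]], jaw=[0, 0, 0, 0, 0, 0, 0])

```text
t: 8.43
tool_pos: [0.5193, -0.0953, 0.2247]
eef_rot: [1.227, 2.889, 0.009]
force: [-0.9, -0.3, -1.7]
opening: 0.0112
```

```bash
python3 -c "
from h import *
plan([.517,-.104,.20],43.4,4)"
```

```text
now [ 0.5193 -0.0953  0.2247] tooly yaw 43.96 tilt [ 0.0051  0.0039 -1.    ] t 8.4333 open 0.01115390237628074 F [-0.9 -0.3 -1.7]
0.16743476280701383 0.006571540352228473
[[-0.0012,-0.002,0.0062],[-0.0012,-0.002,0.0062],[-0.0012,-0.0019,0.0062],[-0.0012,-0.0019,0.0062]]
[[0.09,0.01,0.14],[0.09,0.01,0.14],[0.09,0.01,0.14],[0.09,0.01,0.14]]
```

Emit:
apply_moves(travel=[[-0.003, -0.004, 0.006], [-0.001, -0.002, 0.006], [0, -0.0005, 0.005], [0, 0, 0], [0, 0, 0]], twist=[[0.1, 0, 0.3], [0.1, 0, 0.1], [0, 0, 0], [0, 0, 0], [0, 0, 0]], jaw=[0, 0, 0, 0, 0])

```text
t: 8.85
tool_pos: [0.518, -0.1035, 0.2071]
eef_rot: [1.239, 2.883, 0.003]
force: [-0.4, 0.0, -2.6]
opening: 0.0115
```

```bash
python3 -c "
from h import *
plan([.517,-.104,.20],43.4,1)
cv2.imwrite('pics/side4.png',r.read_camera('side')['image'])
b=cv2.imread('pics/side4.png')
cv2.imwrite('pics/c7.png',cv2.resize(b[140:240,240:340],(600,600),interpolation=2))
plan([.517,-.104,.20],43.4,1)
"
```

```text
now [ 0.518  -0.1035  0.2071] tooly yaw 43.5 tilt [ 4.5e-03  5.0e-04 -1.0e+00] t 8.85 open 0.011455743256967807 F [-0.4  0.  -2.6]
0.2770032700057074 0.007182619584229911
[[0.0004,-0.0011,0.0071]]
[[0.21,0.16,0.1]]
now [ 0.5179 -0.1036  0.207 ] tooly yaw 43.5 tilt [ 4.2e-03  4.0e-04 -1.0e+00] t 8.9 open 0.011348591402372394 F [-0.5 -0.3 -2. ]
0.25736010672414344 0.007113421902006642
[[0.0003,-0.001,0.007]]
[[0.19,0.15,0.1]]
```

View pics/c7.png

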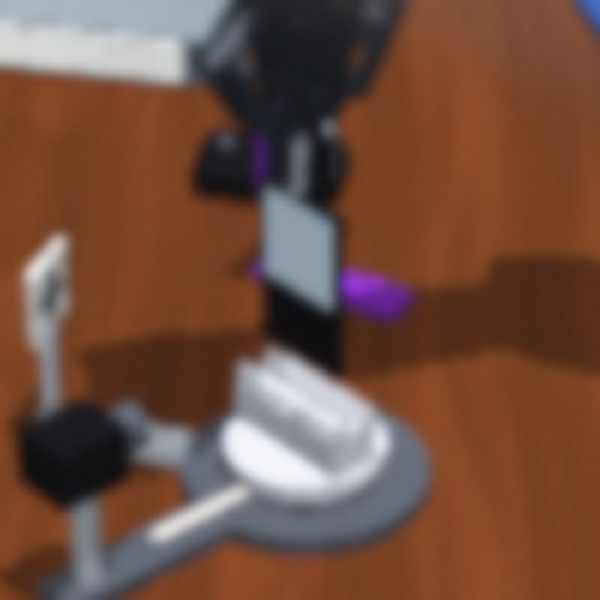

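Emit:
apply_moves(travel=[[0.0003, -0.0008, 0.004], [0, 0, 0.004], [0, 0, 0.004], [0, 0, 0]], twist=[[0.15, 0.1, 0.1], [0, 0, 0], [0, 0, 0], [0, 0, 0]], jaw=[0, 0, 0, 0])

```text
t: 9.23
tool_pos: [0.5175, -0.1039, 0.1945]
eef_rot: [1.242, 2.883, 0.001]
force: [0.2, 0.9, -1.6]
opening: 0.0115
```

```bash
python3 -c "
from h import *
plan([.517,-.104,.18],43.4,1)
"
```

```text
now [ 0.5175 -0.1039  0.1945] tooly yaw 43.37 tilt [ 2.3e-03 -3.0e-04 -1.0e+00] t 9.2333 open 0.011461932434028961 F [ 0.2  0.9 -1.6]
0.13631037326361808 0.014525325387097656
[[0.0003,-0.0005,0.0145]]
[[0.09,0.1,-0.03]]
```

Emit:
apply_moves(travel=[[0.0002, -0.0003, 0.004], [0, 0, 0.004], [0, 0, 0.003], [0, 0, 0.003], [0, 0, 0]], twist=[[0.1, 0.1, 0], [0, 0, 0], [0, 0, 0], [0, 0, 0], [0, 0, 0]], jaw=[0, 0, 0, 0, 0])

```text
t: 9.65
tool_pos: [0.5171, -0.1037, 0.1788]
eef_rot: [-1.243, -2.885, 0.0]
force: [0.6, 0.2, -1.3]
opening: 0.0115
```

```bash
python3 -c "
from h import *
plan([.517,-.104,.15],43.4,1)
cv2.imwrite('pics/side5.png',r.read_camera('side')['image'])
b=cv2.imread('pics/side5.png')
cv2.imwrite('pics/c8.png',cv2.resize(b[140:240,240:340],(600,600),interpolation=2))
"
```

```text
now [ 0.5171 -0.1037  0.1788] tooly yaw 43.39 tilt [-7.e-04  1.e-04 -1.e+00] t 9.65 open 0.011522241096931845 F [ 0.6  0.2 -1.3]
0.04174194828437656 0.028757281428784864
[[-0.0001,-0.0003,0.0288]]
[[-0.03,-0.03,-0.01]]
```

View pics/c8.png

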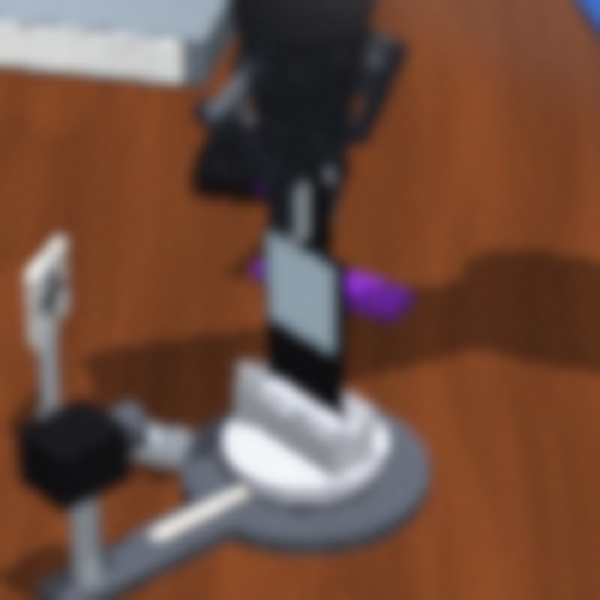

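Emit:
apply_moves(travel=[[0, -0.0002, 0.004], [0, 0, 0.004], [0, 0, 0.003], [0, 0, 0.003], [0, 0, 0]], twist=[[0, 0, 0], [0, 0, 0], [0, 0, 0], [0, 0, 0], [0, 0, 0]], jaw=[0, 0, 0, 0, 0])

```text
t: 10.12
tool_pos: [0.5173, -0.1044, 0.1642]
eef_rot: [1.243, 2.884, -0.001]
force: [0.1, -0.1, -1.2]
opening: 0.0112
```

```bash
python3 -c "
from h import *
plan([.517,-.104,.15],43.4,1)
"
```

```text
now [ 0.5173 -0.1044  0.1642] tooly yaw 43.37 tilt [ 3.e-04 -1.e-03 -1.e+00] t 10.1167 open 0.011161994731266148 F [ 0.1 -0.1 -1.2]
0.07060330868509011 0.014205773191502895
[[0.0005,0.0001,0.0142]]
[[-0.03,0.06,-0.03]]
```

Emit:
apply_moves(travel=[[0, 0, 0.004], [0, 0, 0.003], [0, 0, 0.003], [0, 0, 0.002], [0, 0, 0.001], [0, 0, 0.001]], twist=[[0, 0, 0], [0, 0, 0], [0, 0, 0], [0, 0, 0], [0, 0, 0], [0, 0, 0]], jaw=[0, 0, 0, 0, 0, 0])

```text
t: 10.62
tool_pos: [0.5179, -0.1042, 0.1513]
eef_rot: [1.243, 2.883, -0.003]
force: [-2.0, -0.3, 6.8]
opening: 0.0117
```

```bash
python3 -c "
from h import *
plan([.517,-.104,.15],43.4,1)
"
```

```text
now [ 0.5179 -0.1042  0.1513] tooly yaw 43.37 tilt [ 0.001  -0.0026 -1.    ] t 10.6167 open 0.011654572776720435 F [-2.  -0.3  6.8]
0.16238811460736288 0.0015616423664498022
[[0.0008,-0.0005,0.0013]]
[[-0.06,0.15,-0.03]]
```

Emit:
apply_moves(travel=[[0.0003, -0.0003, 0.002], [0, 0, 0.001], [0, 0, 0]], twist=[[0, 0.1, 0], [0, 0, 0], [0, 0, 0]], jaw=[0, 0, 0])

```text
t: 10.87
tool_pos: [0.5177, -0.1041, 0.1516]
eef_rot: [1.243, 2.883, -0.005]
force: [0.2, 0.3, -1.8]
opening: 0.0112
```

```bash
python3 -c "
from h import *
plan([.517,-.104,.15],43.4,1)
cv2.imwrite('pics/side6.png',r.read_camera('side')['image'])
b=cv2.imread('pics/side6.png')
cv2.imwrite('pics/c9.png',cv2.resize(b[140:240,240:340],(600,600),interpolation=2))
"
```

```text
now [ 0.5177 -0.1041  0.1516] tooly yaw 43.36 tilt [ 6.e-04 -4.e-03 -1.e+00] t 10.8667 open 0.011179788193051541 F [ 0.2  0.3 -1.8]
0.23674419572373528 0.0017191328819536572
[[0.0005,-0.0004,0.0016]]
[[-0.13,0.19,-0.04]]
```

View pics/c9.png

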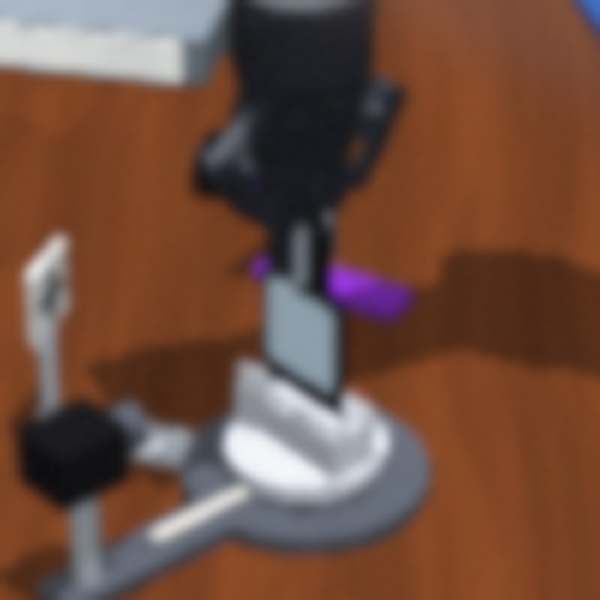

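Emit:
apply_moves(travel=[[0.0003, -0.0003, 0.001], [0, 0, 0.0005], [0, 0, 0.0005], [0, 0, 0.0005], [0, 0, 0.0005], [0, 0, 0.0005], [0, 0, 0.0005]], twist=[[0, 0.1, 1], [0, 0, 2], [0, 0, 3], [0, 0, 3], [0, 0, 3], [0, 0, 2], [0, 0, 0]], jaw=[0, 0, 0, 0, 0, 0, 0])

```text
t: 11.5
tool_pos: [0.5181, -0.1046, 0.1513]
eef_rot: [1.607, 2.696, -0.006]
force: [-2.1, -0.6, 5.9]
opening: 0.0113
```

```bash
python3 -c "
from h import *
plan([.517,-.104,.151],12,1)
print(r.state()['moment'])
"
```

```text
now [ 0.5181 -0.1046  0.1513] tooly yaw 28.41 tilt [ 7.0e-04 -5.2e-03 -1.0e+00] t 11.5 open 0.011300278377086824 F [-2.1 -0.6  5.9]
16.412716413907173 0.0012848573044247557
[[0.0011,-0.0007,0.0003]]
[[-0.07,0.29,16.41]]
[0.05321911 0.65328637 0.03299044]
```

Emit:
apply_moves(travel=[[0.0005, -0.0003, 0.0005], [0, 0, 0.0005], [0, 0, 0.0005], [0, 0, 0.0005], [0, 0, 0.0005], [0, 0, 0.0005]], twist=[[0, 0.15, 2], [0, 0, 3], [0, 0, 3], [0, 0, 3], [0, 0, 2], [0, 0, 0]], jaw=[0, 0, 0, 0, 0, 0])

```text
t: 12.0
tool_pos: [0.5181, -0.1049, 0.1513]
eef_rot: [1.912, 2.489, -0.006]
force: [-1.4, -0.4, 5.9]
opening: 0.0114
```

```bash
python3 -c "
from h import *
plan([.517,-.104,.151],12,1)
for n in ('top','side'): cv2.imwrite(f'pics/{n}7.png',r.read_camera(n)['image'])
a=cv2.imread('pics/top7.png');b=cv2.imread('pics/side7.png')
cv2.imwrite('pics/c10.png',np.hstack([cv2.resize(a[155:265,265:375],(400,400),interpolation=2),cv2.resize(b[140:240,240:340],(400,400),interpolation=2)]))
"
```

```text
now [ 0.5181 -0.1049  0.1513] tooly yaw 14.95 tilt [ 2.0e-04 -5.2e-03 -1.0e+00] t 12.0 open 0.011411257878143224 F [-1.4 -0.4  5.9]
2.9650112053495206 0.0014121553685819813
[[0.0011,-0.0008,0.0003]]
[[-0.06,0.29,2.95]]
```

View pics/c10.png

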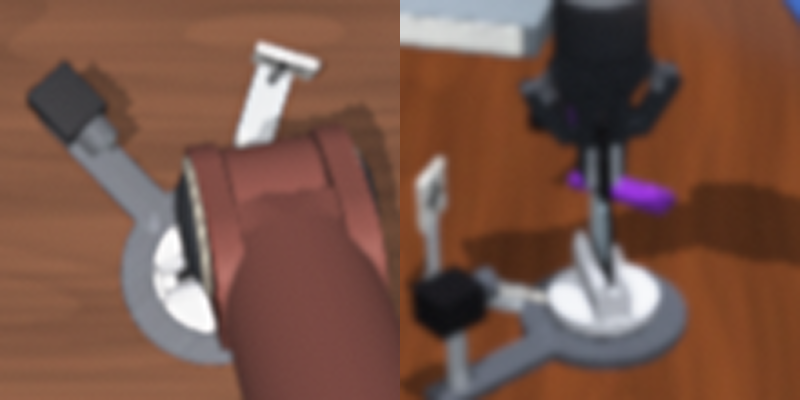

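Emit:
apply_moves(travel=[[0.0003, -0.0003, 0.0005], [0, 0, 0.0005], [0, 0, 0.0005]], twist=[[0, 0.15, 1.2], [0, 0.1, 0.8], [0, 0, 0]], jaw=[0, 0, 0])

```text
t: 12.35
tool_pos: [0.5181, -0.1052, 0.1513]
eef_rot: [1.954, 2.458, -0.003]
force: [-1.9, 0.3, 6.3]
opening: 0.0113
```

```bash
python3 -c "
from h import *
plan([.517,-.104,.151],12,1)
for n in ('top','side'): cv2.imwrite(f'pics/{n}8.png',r.read_camera(n)['image'])
a=cv2.imread('pics/top8.png');b=cv2.imread('pics/side8.png')
cv2.imwrite('pics/c11.png',np.hstack([cv2.resize(a[165:205,310:350],(400,400),interpolation=2),cv2.resize(b[195:235,250:290],(400,400),interpolation=2)]))
cv2.imwrite('pics/c12.png',cv2.resize(cv2.imread('pics/side0.png')[195:235,250:290],(400,400),interpolation=2))
"
```

```text
now [ 0.5181 -0.1052  0.1513] tooly yaw 13.04 tilt [-0.     -0.0025 -1.    ] t 12.35 open 0.011343866792883198 F [-1.9  0.3  6.3]
1.046133534605923 0.0016504479054897949
[[0.0014,-0.0008,0.0002]]
[[-0.03,0.14,1.04]]
```

View pics/c11.png

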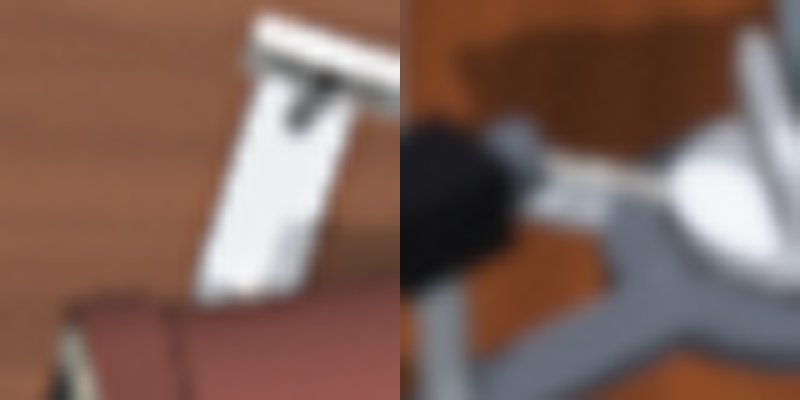

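View pics/c12.png

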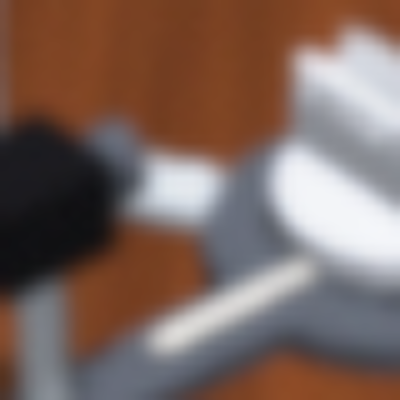

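```bash
python3 -c "
from h import *
ax=np.array([.5173,-.1040])
for be in (43.4,-10,-14,-17.6,-21):
  for d in (.075,.09,.11):
    u=np.array([np.cos(np.radians(be)),np.sin(np.radians(be))])
    P=[*(ax+u*d),.016];print(be,d,'side',np.round(proj('side',P),1),'top',np.round(proj('top',P),1))
from scipy.ndimage import map_coordinates
a=cv2.imread('pics/side8.png').astype(float);o=cv2.imread('pics/side0.png').astype(float)
# saturation-like r-b profile along vertical columns
for x in range(264,277):
    print(x,[(int(a[y,x,2]-a[y,x,0])) for y in range(208,220)],[int(a[y,x,1]) for y in range(208,220)])
"
```

```text
43.4 0.075 side [272.6 224.6] top [304.3 209.7]
43.4 0.09 side [269.1 226.5] top [300.6 205.8]
43.4 0.11 side [264.3 228.9] top [295.6 200.6]
-10 0.075 side [268.  213.3] top [327.6 202.7]
-10 0.09 side [263.7 212.8] top [328.5 197.4]
-10 0.11 side [258.  212.1] top [329.7 190.3]
-14 0.075 side [268.4 212.4] top [329.5 203.1]
-14 0.09 side [264.2 211.8] top [330.7 197.8]
-14 0.11 side [258.6 210.9] top [332.4 190.9]
-17.6 0.075 side [268.9 211.7] top [331.1 203.5]
-17.6 0.09 side [264.8 210.9] top [332.7 198.4]
-17.6 0.11 side [259.3 209.8] top [334.8 191.6]
-21 0.075 side [269.4 211. ] top [332.6 204. ]
-21 0.09 side [265.4 210. ] top [334.5 199. ]
-21 0.11 side [260.1 208.8] top [337.  192.3]
264 [27, 12, 1, -4, -8, -12, -13, -12, 1, 33, 67, 82] [60, 81, 107, 120, 116, 124, 152, 161, 133, 92, 68, 64]
265 [41, 27, 14, 5, -4, -11, -14, -13, -3, 26, 62, 82] [49, 72, 111, 140, 148, 154, 170, 172, 143, 102, 75, 65]
266 [49, 37, 24, 11, 0, -9, -14, -13, -5, 19, 57, 81] [43, 64, 106, 147, 165, 168, 171, 168, 146, 112, 81, 67]
267 [52, 45, 28, 15, 2, -7, -13, -14, -8, 14, 53, 81] [42, 56, 
[... 361 characters left out ...]
46, 125, 103, 89]
271 [57, 53, 41, 24, 11, 1, -10, -17, -19, -18, -14, -12] [44, 48, 69, 113, 152, 160, 145, 131, 123, 115, 108, 102]
272 [57, 54, 43, 25, 13, 3, -7, -17, -19, -20, -19, -18] [44, 47, 61, 99, 141, 152, 136, 119, 113, 111, 109, 108]
273 [55, 50, 37, 18, 7, 2, -6, -15, -19, -20, -19, -19] [42, 46, 57, 93, 136, 152, 137, 118, 111, 111, 110, 109]
274 [52, 43, 23, 7, 2, 1, -4, -13, -18, -19, -19, -19] [42, 47, 59, 90, 133, 156, 145, 122, 112, 109, 109, 110]
275 [48, 32, 10, -2, -1, 0, -3, -10, -16, -16, -17, -18] [44, 50, 63, 91, 134, 161, 155, 127, 108, 105, 106, 109]
276 [40, 19, 1, -7, -6, -4, -4, -10, -13, -15, -16, -17] [48, 58, 76, 108, 150, 177, 171, 137, 108, 98, 100, 105]
```

```bash
python3 -c "
from h import *
a=cv2.imread('pics/top8.png').astype(int);o=cv2.imread('pics/top0.png').astype(int)
print('needle ref',o[206,300:306],'arm ref',o[190,335])
for y in range(186,197):
    print(y,'r-b now',(a[y,328:344,2]-a[y,328:344,0]).tolist(),'then',(o[y,328:344,2]-o[y,328:344,0]).tolist())
for y in range(186,197): print(y,'G',a[y,328:344,1].tolist(),o[y,328:344,1].tolist())
"
```

```text
needle ref [[240 240 241]
 [245 245 246]
 [234 233 234]
 [193 190 191]
 [150 144 143]
 [133 125 123]] arm ref [240 238 237]
186 r-b now [72, 74, 63, 22, -4, -5, -3, -3, -2, -3, -4, -5, -5, 0, 24, 58] then [71, 72, 62, 22, -4, -6, -4, -3, -2, -3, -3, -4, -5, 0, 28, 62]
187 r-b now [71, 72, 50, 10, -6, -5, -3, -3, -2, -3, -4, -7, -6, 5, 30, 55] then [69, 70, 49, 9, -6, -4, -4, -3, -3, -3, -3, -3, -5, 7, 41, 66]
188 r-b now [71, 68, 36, 2, -6, -4, -3, -2, -3, -4, -8, -7, -4, 10, 37, 51] then [71, 66, 35, 1, -6, -4, -3, -3, -3, -3, -3, -4, -6, 14, 52, 69]
189 r-b now [71, 61, 22, -4, -5, -3, -3, -3, -3, -5, -7, -6, -1, 17, 42, 50] then [71, 60, 21, -3, -6, -4, -3, -3, -3, -3, -4, -5, -1, 23, 60, 69]
190 r-b now [70, 50, 11, -5, -4, -3, -2, -2, -4, -4, -8, -5, 4, 25, 45, 49] then [69, 49, 11, -5, -5, -3, -3, -3, -3, -3, -3, -5, 5, 35, 64, 68]
191 r-b now [67, 40, 5, -6, -4, -2, -2, -2, -4, -8, -7, -4, 8, 33, 48, 48] then [65, 37, 4, -6, -3, -3, -3, -3, -3, -3, -4, -4, 12, 47, 66, 65]
192 r-b now [63, 31, 2, -6, -4, -2, -1, -1, -6, -6, -6, -2, 13, 36, 46, 43] then [59, 24, 0, -5, -3, -2, -
[... 1645 characters left out ...]
, 60, 62] [88, 134, 204, 235, 238, 238, 238, 239, 239, 239, 239, 221, 146, 90, 83, 85]
193 G [88, 120, 170, 196, 201, 210, 220, 205, 179, 164, 155, 125, 82, 58, 59, 59] [94, 156, 226, 238, 238, 238, 239, 239, 239, 240, 236, 192, 120, 84, 83, 85]
194 G [81, 107, 145, 155, 145, 143, 150, 141, 121, 109, 101, 81, 63, 58, 61, 61] [106, 175, 232, 239, 238, 239, 239, 239, 239, 241, 232, 168, 99, 81, 84, 86]
195 G [68, 79, 98, 101, 91, 85, 87, 84, 73, 66, 64, 63, 64, 64, 66, 66] [127, 200, 236, 239, 238, 239, 239, 239, 240, 240, 223, 147, 87, 82, 85, 86]
196 G [62, 63, 65, 64, 63, 63, 64, 64, 64, 65, 66, 68, 69, 71, 71, 70] [149, 224, 238, 239, 239, 239, 239, 239, 240, 236, 194, 119, 82, 81, 83, 83]
```

```bash
python3 -c "
from h import *
ax=np.array([.5173,-.1040])
P=onz('top',(343.5,170.0),.117);d=P[:2]-ax;print(P,np.degrees(np.arctan2(d[1],d[0])),np.hypot(*d))
y=-17.6
b=cv2.imread('pics/side8.png');a=cv2.imread('pics/top8.png')
def ov(n,im,box,k,off):
    x0,y0,x1,y1=box;I=cv2.resize(im[y0:y1,x0:x1],None,fx=k,fy=k,interpolation=2)
    for be,c in ((-12,(0,0,255)),(-17.6,(0,200,0)),(-23,(255,0,0))):
        u=np.array([np.cos(np.radians(be)),np.sin(np.radians(be))])
        q=[tuple(int(v) for v in (proj(n,[*(ax+u*t),.016])+off-[x0,y0]+.5)*k) for t in (.06,.11)]
        cv2.line(I,q[0],q[1],c,1)
    return I
cv2.imwrite('pics/c13.png',np.hstack([ov('top',a,(315,175,345,205),13,np.zeros(2)),ov('side',b,(255,200,285,230),13,np.array([.8,.8]))]))
"
```

```text
[ 0.66300746 -0.14973154  0.117     ] -17.424912848843487 0.15271554305862034
```

View pics/c13.png

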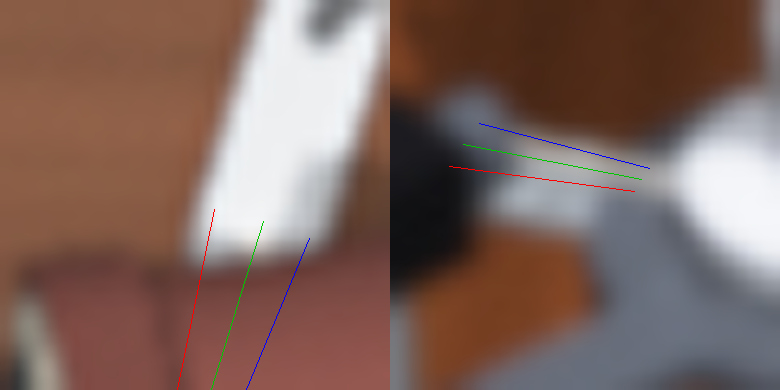

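```bash
python3 -c "
from h import *
for i in range(6): b=r.read_camera('side')['image']; a=r.read_camera('top')['image']
plan([.517,-.104,.151],12,1)
cv2.imwrite('pics/side9.png',b);cv2.imwrite('pics/top9.png',a)
print([a[y,330:340,1].tolist() for y in (192,193)])
print(np.abs(b.astype(int)-cv2.imread('pics/side8.png')).max(2)[195:235,250:290].max())
o=cv2.imread('pics/side0.png').astype(int)
for n,(x,y) in dict(bottle=(214,302),beaker=(218,272),purple=(250,325),window=(311,265),mouse=(285,168)).items():
    print(n,np.abs(b[y-12:y+12,x-10:x+10].astype(int)-o[y-12:y+12,x-10:x+10]).mean().round(1))
"
```

```text
now [ 0.5181 -0.1051  0.1512] tooly yaw 13.07 tilt [-1.0e-04 -2.5e-03 -1.0e+00] t 13.05 open 0.01131045476299988 F [-2.9 -0.1  6.3]
1.0840768235000882 0.0016027036151416887
[[0.0014,-0.0008,0.0002]]
[[-0.03,0.14,1.07]]
[[181, 226, 233, 237, 242, 232, 207, 191, 185, 161], [171, 196, 197, 203, 216, 201, 175, 164, 155, 125]]
3
bottle 0.3
beaker 0.5
purple 0.5
window 0.6
mouse 26.6
```

View pics/side9.png

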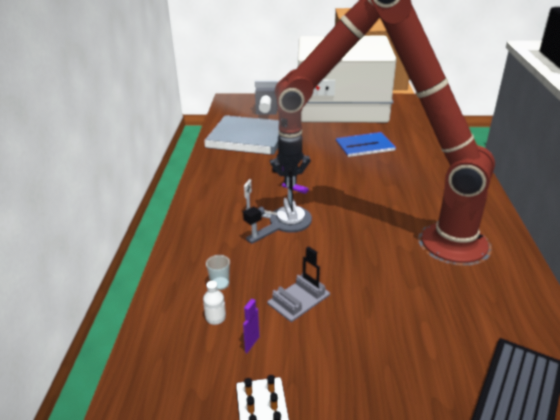

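The side view shows the slide upright in the head at (292,215) with the needle along the marker arm. The bottle, beaker and window slide have not moved. The mouse patch at (285,168) is only covered by the gripper. The hold was steady over 0.7 s, so I hand it in.

```bash
python3 -c "
from plant import r
print(r.job_done())"
```

```text
the job is handed in; nothing more can be done
None
```

I lifted the mirror slide out of the rack by its tab and seated it in the swivel head with the mirror facing the camera. I then turned it about 30.4° clockwise, and handed in at t ≈ 13 s with the tab still gripped.

**Seating:** the tool's height over the slot floor matched its height over the rack floor to within 0.3 mm. It was pressing down with about 6 N.

**Pointer:**
- The marker arm lies at about -17.6° and the card at -17.4°.
- The top view puts the pointer at about -17°, but only its tip shows past the arm.
- The side view is coarser and reads about -17.6° in one check and nearer -20° in another, so the two views agree only to about 3°.
- If the head had lagged by the full 2° of slot play, the pointer would have stopped near -13°. Neither view shows that.

**Hold:** pose, force and pictures stayed steady over 0.7 s before I handed in.

**Bystanders:** in the side view the bottle, beaker, window slide and purple slide look-alike are unchanged. The gripper hid the mouse and the purple marker look-alike in the last views, so I could not check those two, but the arm only passed well above that area.

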